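Refit the phone stand's tilt knob and hold it in

ROBOT

A 6-joint arm with a two-finger parallel gripper is mounted at the origin on the work surface. World frame = base frame: x ahead of the robot, y to its left, z up, the work surface at z = 0. Lengths are in m, angles in rad, forces in N, time in s.
With the tool pointing down it reaches from about 0.4 to 0.825 m from the base axis. Payload 7 kg.
Tool frame: the origin (TCP) lies on the centre line of the jaws, within the pads' length; the fingertips stand arm.tip_reach ahead of it and the grasp point (between the pads) lies 5 mm behind it (arm.tip_reach is the distance from the TCP to the fingertips, in m); z points along the fingers, y is the line along which they close (so a half turn about z gives the same grasp; the last joint's range is limited). The gripper opens to 88 mm and grips with 3 to 60 N. Pads are 19 mm wide; open, the fingers measure 130 mm over their backs; the gripper's body (78 mm by 193 mm) begins 47 mm behind the grasp point.
Start: joints at [-0.859, 0.359, 0.012, 0, -1.224, -0.288], TCP at [0.278, -0.615, 0.216] pointing down, gripper open.
Joint ranges: [-3.07, 3.07], [-1.43, 2.12], [-1.02, 1.25], [-3.03, 1.67], [-3.05, -0], [-3.03, 3.03]. Speed limits (rad/s): [2.39, 2.39, 3.01, 3.14, 3.14, 3.14].

INTERFACE

Orientations are given as [roll, pitch, yaw] about the fixed x, y, z axes, in that order (R = Rz(yaw) Ry(pitch) Rx(roll)).
In Python, from station import status, optics, order, arm gives the robot as it stands. The module is installed in compiled form; this text tells all that it offers.
- The arm moves only by the shell command python3 -m jog 'ROWS' [FORCE]. ROWS is JSON, a list of rows, each a list of 3 entries, a list of its own where there are three numbers: the gripper command: -1 is shut, 1 is fully open, values between are in proportion, then the shift along the tool's x, y, z in mm, then the turn about the tool's z in rad. A call has 1 to 20 rows; each row is the pose to reach, as a shift and turn from the pose commanded when the call began, along the tool's axes at that moment; what a row does not reach only later rows make up. A row lasts 1/8 s, in which the tool goes at most 62.5 mm and 10.7 degrees, less where a joint would pass 70% of its speed; a pose out of reach is approached as far as the arm can. A call with a gripper value outside its range is refused whole. The fingers move at their own pace and stop on an object; FORCE is the grip in N (left out, the last holds). Time passes only in rows, so rows that repeat a pose let the fingers close. It gives the time, the measured TCP pose, the force, the opening and the grip force at its end, in the units of the state.
- status.get_state(): the state, without advancing time (a new reading comes with each control period).
- optics.grab_frame(name): name is "scene" or "top"; returns a dict with "color" (400x640x3 uint8, red, green, blue), "mtx" (3x3 intrinsics, pixels), "k1" (the pictures are not rectified: a ray, as slopes to the right and down, at radius r is drawn at 1 + k1 r^2 times it, then the intrinsics apply), "cam_to_world" (4x4, takes a point from camera to world coordinates). Camera axes: x right, y down, z forward; pixel columns grow to the right and rows downward; lengths in m; the calibration is good to about 2 mm. A picture is of the moment at which its call begins. There is no depth.
- order.job_done(): hands the job in; it is judged then, once.
The state is a dict: "t": time; "q": joint angles; "qd": joint speeds; "joint_efforts": joint torques, N m; "eef_pos": TCP position; "ee_rot": TCP orientation; "force": force on the tool from outside, world axes, zero at the start; "moment": the same for the moment, N m; "width": finger opening in m; "gripper_force": force on a finger pad.
Only numpy, scipy, OpenCV 4.12 (cv2) and the standard library are available. Lean on these libraries where they do the work, as an engineer would, in place of code of your own. Each camera call takes 0.05 s, during which the arm holds its last target. There are 200 camera calls.

TASK

The pointer knob has come off the aluminium phone stand: pick it up, turn it so that the flat in its bore matches the flat of the stand's upright D-shaft, and push it on until the shaft bottoms in the bore. Then keep pushing, so that knob and shaft are held down against the lock spring and I can set the phone plate by hand: finish while still pressing the knob in, do not let go. Leave the phone plate and the other things on the desk where they are.

Things in the scene. Friction and masses are not known exactly. Their poses are not given: they have to be found in the camera images.
- knob: Loose tilt knob, die-cast with an aluminium finish, about 140 g, standing bore down on the desk. Round skirt 44 mm across, 6 mm high; above it, up to 34 mm, a grip bar 24 mm wide with flat upright sides (parallel from x = -18 to +15 mm), from a blunt tail (x = -22 mm) to a tapering nose (x = +26 mm, past the skirt). Origin: centre of the underside, on the bore's axis; x towards the nose, z up.
- knob_seat (a point): Centre of the bore's blind end, 17 mm above the knob's underside, axes as the knob's; it meets the shaft's end when the knob is fully on. The bore opens in the underside, on the knob's axis: D-shaped, 15 mm across with one flat 4 mm from the axis on the nose side (+x); the mouth is only 0.3 mm wider all round.
- knob_nose (a point): Tip of the knob's nose, 26 mm from the bore's axis along the knob's +x, 17 mm above the underside.
- shaft_tip (a point): Centre of the end of the stand's upright steel D-shaft: 14 mm diameter, one flat 3.5 mm from its axis, edge bevelled 0.7 mm. It stands 23 mm out of the housing's top, its end 95 mm above the desk. x: level, out of the flat (the knob's nose must point this way); z up. It turns with slight friction (0.02 N m). With the knob fully on but not pressed, its underside is 6 mm above the housing.
- shaft_press (a joint): How far the shaft is pushed down into the housing (m): 0 up, 0.005 at its stop. The lock spring pushes back with 4 N at the start and 9 N at the stop, and lifts the shaft (and the knob on it) again when let go.
- stand: The phone stand, aluminium, fixed to the desk. Base 110 x 180 x 8 mm; origin under its centre; z up. Worm housing 50 x 48 mm, top 72 mm above the desk, centred at y = -55 mm, with the shaft in its middle; the phone plate hangs on an axle along y, 46 mm above the desk, from y = +11 to +81 mm and faces +x.
- plate_top (a point): Middle of the upper edge of the phone plate (70 mm wide, reaching up to about 122 mm above the desk, leaning back to -x of the stand). The plate stays where it is, stiffly, unless pushed.
- mouse: Bystander: blue plastic mouse, 118 x 62 x 38 mm, loose. Origin under its centre.
- coaster: Bystander: round glass coaster, 100 mm across, 7 mm thick, loose. Origin under its centre.
- dice_tower: Bystander: wooden dice tower, 100 (x) x 90 mm and 170 mm high with a tray 24 to 30 mm high on its +x side (out to x = 140 mm), loose. Origin under the tower's centre.
- phone: Bystander: phone lying flat, 150 (x) x 72 x 9 mm, loose. Origin under its centre.
- die_round: Bystander: twenty-sided white die, 20 mm high, loose, standing near the knob's tail. Origin: its underside's centre.
- die_cube: Bystander: white 16 mm cube die, loose, standing in front (+x) of the stand's housing. Origin: its underside's centre.
Things that resemble listed ones, but are neither listed nor needed, are in the scene too. Of the things that look like the stand, the larger one is meant.

How it is judged:
On the way, in this order (a step that is already met when the one before it is completed fails the run):
1. the knob is lifted clear of the desk by the fingers (height (world z) of knob above 0.03 m and contact force between the fingers and knob above 0.3 N), for 0.1 s.
2. the knob is fully on the shaft, flats matched (z of knob_seat in the frame of shaft_tip below 0.002 m and horizontal distance between knob_seat and shaft_tip below 0.0018 m and angle between the x axis of knob and the x axis of shaft_tip, either way round below 0.26 rad and x of knob_nose in the frame of shaft_tip above 0.02 m and angle between knob's own z axis and vertical below 0.1 rad), for 0.1 s.
At the end, for the whole second after the job is handed in: The knob sits fully on the shaft (its bore's end within 2 mm of the shaft's end and 1.8 mm sideways, nose on the flat's side, the flats matched within 0.26 rad, tilted by less than 0.1 rad) and the fingers are still pressing it (more than 3 N), the shaft held at least 2.5 mm down of its 5 mm (all of step 2 and value of joint shaft_press above 0.0025 m and contact force between the fingers and knob above 3 N); the arm keeps its last pose, push and grip.
It fails at once if a bystander on the desk is shifted by more than 25 mm (distance of any of mouse, coaster, dice_tower, phone, die_round, die_cube from where it was at the start of the episode above 0.025 m).
It fails at once if the phone plate is knocked by more than 15 mm (distance of plate_top from where it was at the start of the episode above 0.015 m).
It also fails if it takes over 38 s, if anything falls off the work surface, if the arm or the gripper's body presses on something with over 40 N, if the wrist force passes 120 N, or if a joint passes its speed limit or range.

## Working session

There is one attempt and no reset: what is moved stays moved. The work goes in short steps, Python scripts to look and compute and a shell command to move; the robot and the scene stay as the last step left them, time stands still between calls to the robot, and variables do not carry over. Pictures are saved under pics/ and viewed, at most 10 in all, crops included, and the job is handed in when it is done.

```bash
mkdir -p pics
cat > h.py <<'E'
import numpy as np, cv2
from station import status, optics, order, arm
def grab(n,save=None):
    f=optics.grab_frame(n)
    if save: cv2.imwrite(f'pics/{save}.png',f['color'][:,:,::-1])
    return f
def ray(f,u,v):
    K=f['mtx'];k=f['k1']
    d=np.array([(u-K[0,2])/K[0,0],(v-K[1,2])/K[1,1]]);r=np.hypot(*d);s=r
    for _ in range(30): s=r/(1+k*s*s)
    d=d*(s/r if r>0 else 1)
    T=f['cam_to_world'];w=T[:3,:3]@np.array([d[0],d[1],1]);return T[:3,3],w
def at(f,u,v,z):
    o,w=ray(f,u,v);return o+w*(z-o[2])/w[2]
def proj(f,p):
    T=f['cam_to_world'];c=T[:3,:3].T@(np.array(p)-T[:3,3]);x=c[:2]/c[2];x=x*(1+f['k1']*(x@x))
    return f['mtx'][:2,:2]@x+f['mtx'][:2,2]
E
python3 - <<'E'
from h import *
for n in('scene','top'):
    f=grab(n,n+'0');print(n,f['mtx'].round(1).tolist(),f['k1'],f['cam_to_world'].round(3).tolist())
s=status.get_state();print(s['eef_pos'],s['ee_rot'],s['width'],arm.tip_reach,s['t'])
E
```

```text
scene [[497.7, 0.0, 308.6], [0.0, 497.7, 208.7], [0.0, 0.0, 1.0]] 0.04326051768729771 [[0.065, 0.614, -0.787, 1.858], [0.998, -0.032, 0.058, -0.15], [0.01, -0.789, -0.615, 1.114], [0.0, 0.0, 0.0, 1.0]]
top [[517.8, 0.0, 314.0], [0.0, 517.8, 196.7], [0.0, 0.0, 1.0]] -0.12121715889100916 [[-0.001, -0.998, 0.068, 0.453], [-1.0, 0.001, 0.003, -0.044], [-0.003, -0.068, -0.998, 1.574], [0.0, 0.0, 0.0, 1.0]]
[ 0.27739394 -0.61487829  0.21561103] [ 3.14010249e+00 -1.40710262e-04 -2.71784699e+00] 0.08739611466125316 0.014 0.1
```

View pics/top0.png

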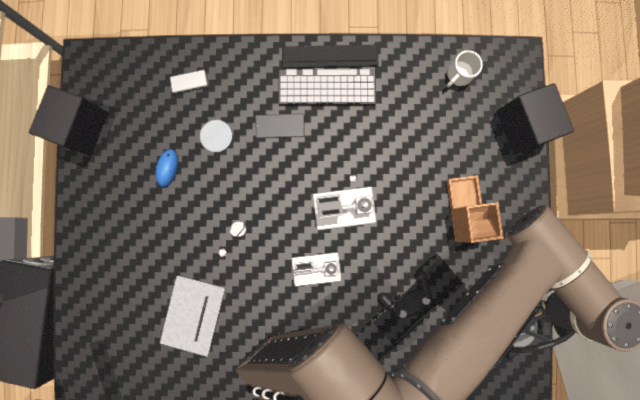

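View pics/scene0.png

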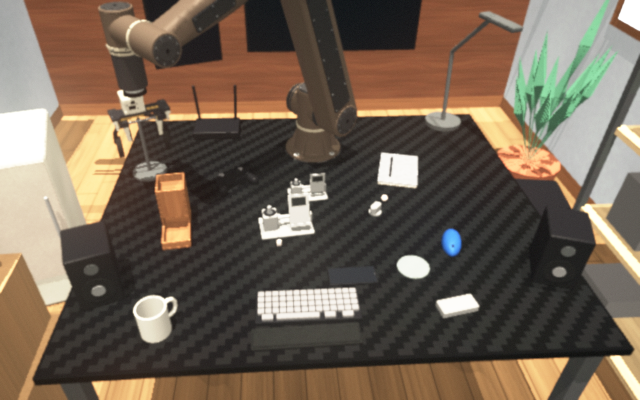

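Top view: there are two stands. The larger is at (345,208), with its shaft near (364,206) and the cube die in front at (353,179). The smaller one at (316,269) is the lookalike. The white object at (237,229), with a die at (222,253), is the knob candidate. In the scene view these are at (287,218), (307,187) and (375,209). I'll confirm in one enlarged composite.

Run:
```python
import cv2,numpy as np
t=cv2.imread('pics/top0.png');s=cv2.imread('pics/scene0.png')
def c(i,u,v,w,h,W,H): return cv2.resize(i[v:v+h,u:u+w],(W,H),interpolation=cv2.INTER_CUBIC)
a=np.hstack([c(t,210,215,40,30,400,300),c(t,310,175,80,60,400,300)])
b=np.hstack([c(s,360,188,40,30,400,300),c(s,250,180,80,60,400,300)])
cv2.imwrite('pics/crop0.png',np.vstack([a,b]))
```

```text
(no output)
```

View pics/crop0.png

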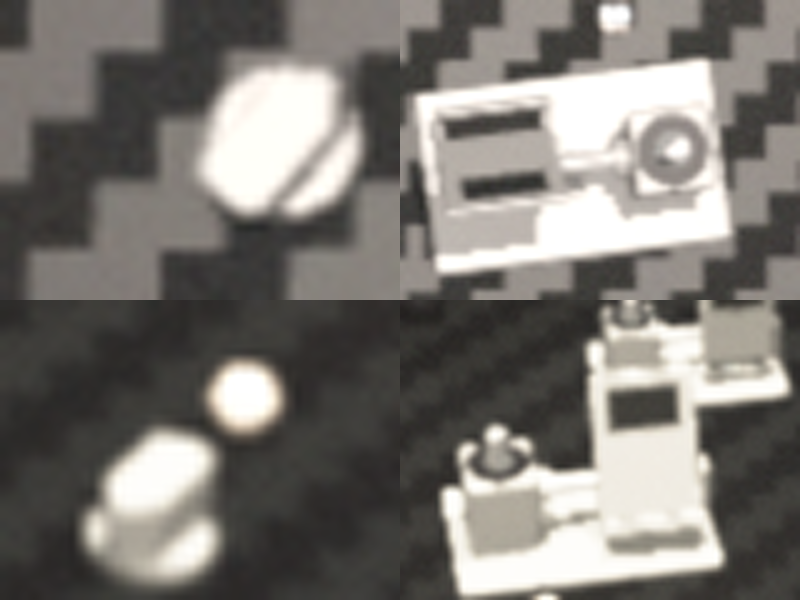

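The crops confirm it. The knob is at top (239,229), its bar running lower-left to upper-right. The round die is on the lower-left (tail) side, so the nose points up-right. The larger stand, with housing, shaft and plate, is the one with the cube in front. Next I'll measure the knob and shaft, with a tight zoom on the shaft flat.

Run:
```python
from h import *
t=[grab('top') for _ in range(2)];s=[grab('scene') for _ in range(2)]
T=np.mean([f['color'] for f in t],0).astype(np.uint8);S=np.mean([f['color'] for f in s],0).astype(np.uint8)
print('diff',np.abs(t[0]['color'].astype(int)-t[1]['color']).mean())
t,s=t[0],s[0]
def c(i,u,v,w,h,W,H): return cv2.resize(i[v:v+h,u:u+w],(W,H),interpolation=cv2.INTER_CUBIC)
cv2.imwrite('pics/crop1.png',np.vstack([np.hstack([c(T,352,194,24,24,400,300),c(S,258,200,24,24,400,300)]),np.hstack([c(T,226,218,24,24,400,300),c(S,363,196,24,24,400,300)])])[:,:,::-1])
g=cv2.cvtColor(T,cv2.COLOR_RGB2GRAY);gs=cv2.cvtColor(S,cv2.COLOR_RGB2GRAY)
print(g[197:214,355:374]);print(gs[203:218,262:280])
for name,(u,v,w,h),z in(('knob',(226,218,26,22),.02),('die',(216,247,12,12),.01),('base',(308,182,72,50),.008),('cube',(346,174,14,10),.016)):
    m=(g[v:v+h,u:u+w]>150).astype(np.uint8);n,l,st,ce=cv2.connectedComponentsWithStats(m);i=1+st[1:,4].argmax()
    pts=np.argwhere(l==i)[:,::-1].astype(np.float32)+[u,v]
    r=cv2.minAreaRect(pts.astype(np.float32));W=np.array([at(t,*p,z) for p in cv2.boxPoints(r)])
    print(name,st[i],ce[i]+[u,v],at(t,*(ce[i]+[u,v]),z).round(4),'rect',W[:,:2].round(4).tolist())
print(g[219:240,229:249])
```

```text
diff 1.8838932291666666
[[251 240 239 239 241 240 236 226 214 209 215 232 249 254 254 250 229 197
  162]
 [227 243 255 255 254 233 197 179 167 165 170 182 198 230 252 253 227 187
  165]
 [197 242 255 254 230 186 153 145 144 141 143 143 149 175 215 243 227 196
  178]
 [176 236 254 239 184 149 141 142 144 143 144 142 140 144 170 218 224 211
  180]
 [157 222 235 197 152 141 143 154 167 171 172 161 146 140 148 191 213 220
  188]
 [148 205 212 161 141 143 153 172 181 185 205 212 183 145 140 157 195 223
  196]
 [176 182 185 148 141 147 167 181 185 210 246 254 228 162 140 142 179 220
  200]
 [196 180 179 145 140 146 167 183 216 250 255 255 238 173 140 143 172 208
  189]
 [217 184 177 146 142 152 168 183 232 255 255 255 228 168 141 143 173 195
  175]
 [230 195 179 145 140 141 142 142 178 215 226 217 188 153 140 148 198 211
  187]
 [209 181 171 147 140 139 126 111 125 149 175 176 158 144 140 156 220 231
  208]
 [187 163 175 165 143 141 136 132 140 145 150 150 143 140 144 175 232 238
  220]
 [166 157 206 213 169 142 139 139 140 141 141 141 139 141 166 224 252 243
  224]
 [141 140 209 241 223 1
[... 3140 characters left out ...]
 168  77
   59  61]
 [154 215 251 254 254 254 254 254 254 241 176 150 207 251 250 217 123  70
   64  66]
 [134 169 221 251 254 254 254 254 242 191 151 204 248 253 238 167 101 110
  109 110]
 [127 133 158 221 251 253 253 243 191 155 202 247 251 240 189 105 102 127
  130 130]
 [127 122 102 142 204 235 232 203 144 183 240 239 196 155 103  72 101 131
  133 134]
 [127 128 116  79 105 135 134 109  96 128 159 144 101  71  62  69 100 131
  133 131]
 [129 127 122  89  59  48  48  49  61  70  72  64  60  57  61  68  99 131
  132 134]
 [128 129 122  92  63  54  50  56  56  56  57  56  60  58  59  70 100 131
  133 133]
 [125 122 119  90  62  57  57  54  52  61  67  73  83  84  83  88 110 132
  133 134]]
```

View pics/crop1.png

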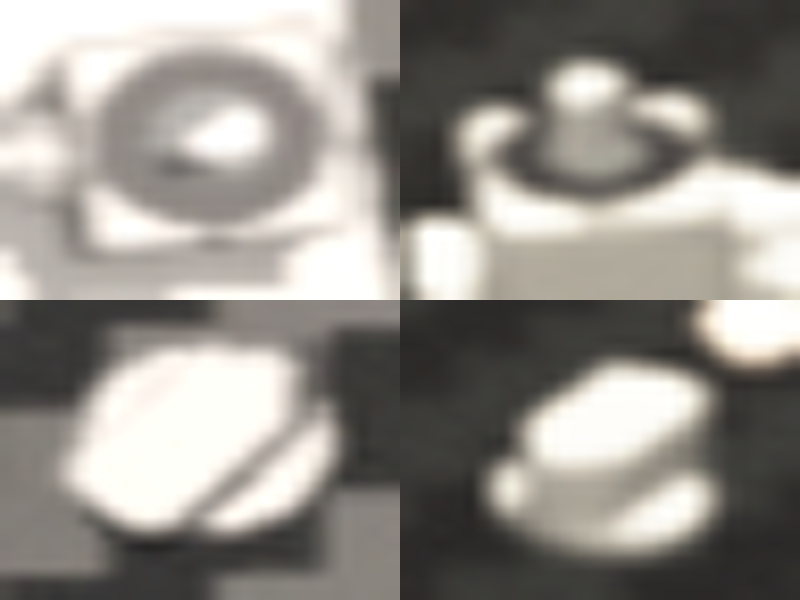

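The tip shows as a D cut at the upper-left in the top view (chord from about (362.7,205) to (366,202)), so the flat's normal is about yaw +45°. The knob bar's groove line runs (243,228) to (237,235), which gives a nose yaw of about -41°. Next come world positions and the approach. I plan to squeeze the knob lengthwise first to centre it along the bar, then grip across the flats.

```bash
cat >> h.py <<'E'
from scipy.spatial.transform import Rotation as Ro
def shift(pos,yaw):
    s=status.get_state();R=Ro.from_euler('xyz',s['ee_rot']).as_matrix()
    y=s['ee_rot'][2];d=(yaw-y+np.pi)%(2*np.pi)-np.pi
    print('t',round(s['t'],2),'pos',s['eef_pos'].round(4),'rpy',s['ee_rot'].round(4),'w',round(s['width'],4),'gf',round(s['gripper_force'],1),'F',np.round(s['force'],1),'q',np.round(s['q'],2))
    if pos is not None: print('shift mm',(1000*R.T@(np.array(pos)-s['eef_pos'])).round(1),'turn',round(-d,3))
E
python3 - <<'E'
from h import *
t=grab('top');s=grab('scene')
k=at(t,238.1,228.9,.006);print('knob skirt',k.round(4), 'bar top c?',proj(t,[*k[:2],.034]).round(1))
r=at(t,364.4,204.9,.073);print('ring',r.round(4),'-> tip px top',proj(t,[*r[:2],.095]).round(2),'scene',proj(s,[*r[:2],.095]).round(2),'ring scene',proj(s,r).round(2))
g=cv2.cvtColor(t['color'],cv2.COLOR_RGB2GRAY).astype(float)[200:209,359:371];w=np.clip(g-195,0,None);yy,xx=np.mgrid[200:209,359:371]
c=np.array([(w*xx).sum(),(w*yy).sum()])/w.sum();a=at(t,*c,.095);print('tip centroid',c.round(2),a.round(4))
o=a-r;print('off',(1000*o).round(1),'flat yaw?',np.degrees(np.arctan2(-o[1],-o[0])))
g=cv2.cvtColor(s['color'],cv2.COLOR_RGB2GRAY).astype(float)[203:211,264:272];w=np.clip(g-185,0,None);yy,xx=np.mgrid[203:211,264:272]
c=np.array([(w*xx).sum(),(w*yy).sum()])/w.sum();print('scene tip',c.round(2),at(s,*c,.095).round(4))
shift([k[0],k[1],.12],np.radians(-131))
E
```

```text
knob skirt [0.4626 0.1903 0.006 ] bar top c? [236.7 228.8]
ring [ 0.5315 -0.1866  0.073 ] -> tip px top [365.12 204.5 ] scene [268.86 205.71] ring scene [269.12 210.87]
tip centroid [365.37 204.11] [ 0.5326 -0.1873  0.095 ]
off [ 1.1 -0.7 22. ] flat yaw? 147.26167534377788
scene tip [268.47 206.73] [ 0.537  -0.1879  0.095 ]
t 0.4 pos [ 0.2775 -0.6152  0.2163] rpy [ 3.1414 -0.     -2.7179] w 0.0878 gf 0.0 F [-0.1 -0.6  0.2] q [-0.86  0.36  0.01 -0.   -1.22 -0.29]
shift mm [-499.9  658.2   96.4] turn -0.431
```

```bash
python3 -m jog '[[0.5,[-390,279,0],-0.2],[0.5,[-390,279,0],-0.2],[0.5,[-390,279,0],-0.2],[0.5,[-390,279,0],-0.2],[0.5,[-390,279,0],-0.2],[0.5,[-390,279,0],-0.2],[0.5,[-390,279,0],-0.43],[0.5,[-500,658,96],-0.43],[0.5,[-500,658,96],-0.43],[0.5,[-500,658,96],-0.43],[0.5,[-500,658,96],-0.43],[0.5,[-500,658,96],-0.43],[0.5,[-500,658,96],-0.43],[0.5,[-500,658,96],-0.43],[0.5,[-500,658,96],-0.43]]' 5; python3 -c "
from h import *
shift([.4626,.1903,.023],np.radians(-131))"
```

```text
t: 2.28
eef_pos: [0.4622, 0.1934, 0.1197]
ee_rot: [3.142, -0.001, -2.283]
force: [-0.1, -0.2, -0.4]
width: 0.066
gripper_force: 0.0
t 2.27 pos [0.4622 0.1934 0.1197] rpy [ 3.1415e+00 -7.0000e-04 -2.2832e+00] w 0.066 gf 0.0 F [-0.1 -0.2 -0.4] q [ 0.79  0.16 -0.5  -0.   -0.91 -1.5 ]
shift mm [ 2.  -2.4 96.7] turn 0.003
```

```bash
python3 -m jog '[[0.5,[0,0,50],0],[0.5,[0,0,80],0],[0.5,[0,0,96.5],0],[0.5,[0,0,96.5],0],[-0.2,[0,0,96.5],0],[-0.2,[0,0,96.5],0],[-0.2,[0,0,96.5],0],[-0.2,[0,0,96.5],0],[-0.2,[0,0,96.5],0],[-0.2,[0,0,96.5],0]]' 5; python3 -c "
from h import *
shift([.4626,.1903,.023],np.radians(-131))"
```

```text
t: 3.52
eef_pos: [0.4629, 0.1903, 0.0242]
ee_rot: [-3.141, 0.0, -2.288]
force: [-0.7, -0.8, 3.8]
width: 0.035
gripper_force: 1.9
t 3.52 pos [0.4629 0.1903 0.0242] rpy [-3.1415e+00  3.0000e-04 -2.2876e+00] w 0.035 gf 1.9 F [-0.7 -0.8  3.8] q [ 0.78  0.29 -0.61  0.   -0.67 -1.5 ]
shift mm [0.2 0.2 1.2] turn -0.001
```

Run:
```python
from h import *
s=grab('scene');t=grab('top')
def c(i,u,v,w,h,W,H): return cv2.resize(i[v:v+h,u:u+w],(W,H),interpolation=cv2.INTER_CUBIC)
cv2.imwrite('pics/c2.png',np.hstack([c(s['color'],345,165,64,64,400,400),c(t['color'],205,200,64,64,400,400)])[:,:,::-1])
```

```text
(no output)
```

View pics/c2.png

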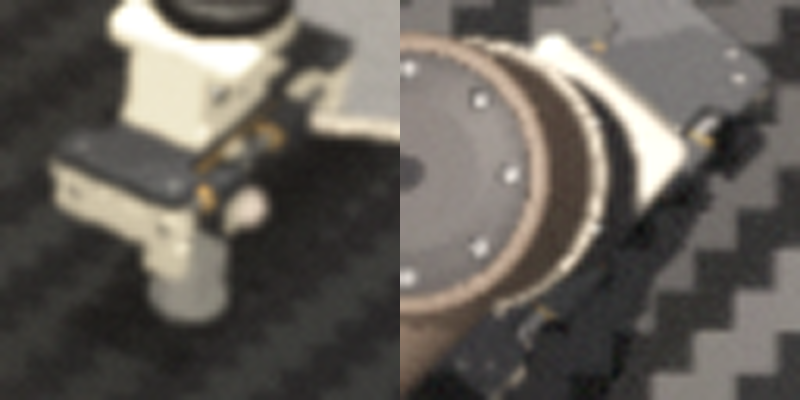

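The near finger sits over the knob at (190,290) in the left panel, and the jaws closed to 35 mm, so the lengthwise squeeze didn't seat. I'll open, back off and look again.

```bash
python3 -m jog '[[0.5,[0,0,0],0],[0.5,[0,0,0],0],[0.5,[0,0,-40],0],[0.5,[0,0,-90],0],[0.5,[128,-112,-100],-0.5],[0.5,[128,-112,-100],-1],[0.5,[128,-112,-100],-1.57],[0.5,[128,-112,-100],-1.57],[0.5,[128,-112,-100],-1.57]]'
python3 - <<'E'
from h import *
s=grab('scene');t=grab('top');shift(None,0)
def c(i,u,v,w,h,W,H): return cv2.resize(i[v:v+h,u:u+w],(W,H),interpolation=cv2.INTER_CUBIC)
cv2.imwrite('pics/c3.png',np.hstack([c(s['color'],355,185,40,40,400,400),c(t['color'],218,210,40,40,400,400)])[:,:,::-1])
g=cv2.cvtColor(t['color'],cv2.COLOR_RGB2GRAY)
print(g[217:241,226:251])
for n,p in(('tcp@.024',[.463,.190,.006]),):print(proj(s,p),proj(t,p))
E
```

```text
t: 4.75
eef_pos: [0.4626, 0.0189, 0.1237]
ee_rot: [3.141, 0.0, -1.389]
force: [-1.0, 0.2, 1.6]
width: 0.0654
gripper_force: 0.0
t 4.85 pos [0.4627 0.0196 0.1237] rpy [ 3.141   0.     -1.3915] w 0.0659 gf 0.0 F [-0.8  0.5  0.9] q [ 0.47  0.09 -0.57 -0.   -0.91 -0.29]
[[ 82  59  57  58  56  58  57  57  57  56  59  59  84 119 134 136 133 137
  136 138 138 138 139 140 135]
 [ 81  61  58  56  59  59  57  57  58  60  60  56  83 121 132 137 134 137
  135 136 135 138 137 139 134]
 [ 77  59  57  55  57  51  62  71  70  72  73  74  92 120 133 134 136 135
  134 134 134 133 133 134 129]
 [ 63  53  58  55  56  65  89 120 125 126 127 130 131 136 136 136 135 134
  132 122  90  88  94 102 110]
 [ 59  58  57  56  64  68  95 128 135 149 167 177 180 173 164 167 156 127
  116 101  79  82  97 105 110]
 [ 59  52  55  57  56  66 100 145 180 219 239 231 234 230 240 240 213 148
  106  98  96 100 110 112 118]
 [ 61  59  58  59  57  73 133 206 247 249 249 254 254 254 254 252 234 163
  111 107 109 117 118 122 123]
 [ 55  53  58  56  63 102 191 248 253 249 254 254 254 253 245 208 167 126
  111 114 116 122 124 12
[... 1043 characters left out ...]
 150 148 154]
 [124 124 128 129 131 133 135 138 136 140 143 142 142 143 147 147 147 147
  148 150 150 151 152 153 156]
 [126 128 130 134 135 135 139 138 140 141 142 146 146 146 147 147 150 149
  150 151 153 153 153 155 157]
 [131 135 137 136 139 142 140 141 141 144 144 148 147 146 150 148 149 152
  153 152 154 155 156 160 159]
 [135 136 138 141 140 141 144 145 146 146 147 147 148 149 148 149 151 154
  155 154 157 157 159 162 165]
 [136 140 139 141 144 146 143 147 148 147 149 148 148 151 152 154 157 157
  157 159 160 161 165 169 171]
 [139 142 143 143 146 147 147 146 148 147 149 150 151 153 153 155 157 158
  161 163 166 166 169 173 173]]
[374.36742745 210.33443214] [238.20151722 228.76645531]
```

View pics/c3.png

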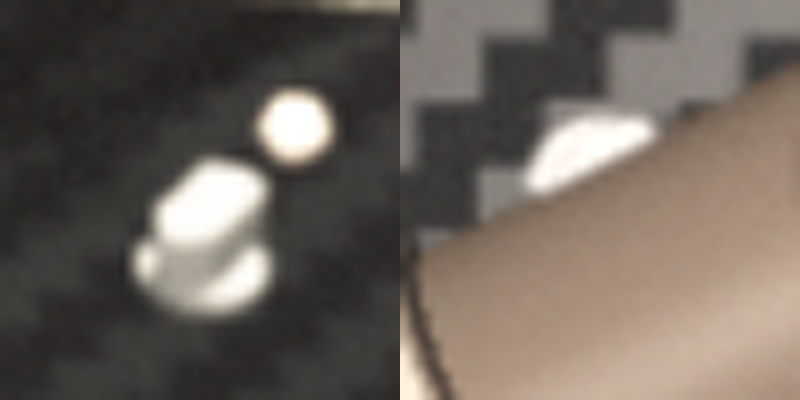

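The knob hasn't moved: in the top view its edges are within 0.3 px, and in the scene view its skirt centre is at about (375,211). I'll grip across the bar and let the width show which axis I hold: 24 mm across, 48 mm along.

```bash
python3 -c "
from h import *
shift([.4626,.1903,.08],np.radians(-41))"
```

```text
t 4.85 pos [0.4627 0.0196 0.1237] rpy [ 3.141   0.     -1.3915] w 0.0659 gf 0.0 F [-0.8  0.5  0.9] q [ 0.47  0.09 -0.57 -0.   -0.91 -0.29]
shift mm [-168.   -30.3   43.6] turn -0.676
```

```bash
python3 -m jog '[[0.5,[-168,-30,20],-0.66],[0.5,[-168,-30,20],-0.66],[0.5,[-168,-30,40],-0.66],[0.5,[-168,-30,40],-0.66],[0.5,[-168,-30,40],-0.66],[0.5,[-168,-30,40],-0.66]]' ; python3 -c "
from h import *
shift([.4626,.1903,.0235],np.radians(-41))"
```

```text
t: 5.6
eef_pos: [0.4628, 0.1905, 0.084]
ee_rot: [-3.142, 0.0, -0.737]
force: [0.2, 0.1, 0.8]
width: 0.0656
gripper_force: 0.0
t 5.6 pos [0.4628 0.1905 0.084 ] rpy [-3.1416  0.     -0.7373] w 0.0656 gf 0.0 F [0.2 0.1 0.8] q [ 0.78  0.21 -0.54 -0.   -0.82  0.05]
shift mm [-0.   0.3 60.5] turn -0.022
```

```bash
python3 -m jog '[[0.5,[0,0,40],-0.02],[0.5,[0,0,60],-0.02],[0.5,[0,0,60],-0.02],[-1,[0,0,60],-0.02],[-1,[0,0,60],-0.02],[-1,[0,0,60],-0.02],[-1,[0,0,60],-0.02],[-1,[0,0,60],-0.02],[-1,[0,0,60],-0.02],[-1,[0,0,60],-0.02]]' 8; python3 -c "
from h import *
shift([.4626,.1903,.0235],np.radians(-41))"
```

```text
t: 6.85
eef_pos: [0.4631, 0.1909, 0.0242]
ee_rot: [-3.141, -0.0, -0.713]
force: [-0.6, 0.3, 4.2]
width: 0.0023
gripper_force: 1.9
t 6.85 pos [0.4631 0.1909 0.0242] rpy [-3.141e+00 -2.000e-04 -7.127e-01] w 0.0023 gf 1.9 F [-0.6  0.3  4.2] q [ 0.78  0.29 -0.61  0.   -0.67  0.07]
shift mm [-0.   0.8  0.7] turn 0.003
```

Run:
```python
from h import *
s=grab('scene')
i=s['color'].copy()
i=cv2.resize(i[150:240,320:420],(800,720)[:1]+(600,) if 0 else (660,594),interpolation=cv2.INTER_CUBIC)
S=status.get_state();p=S['eef_pos'];R=Ro.from_euler('xyz',S['ee_rot']).as_matrix()
for q,c in((p,(255,0,0)),(p+R@[0,0,.014],(0,255,0)),(p+R@[0,.02,.014],(255,255,0)),(p+R@[0,-.02,.014],(255,255,0))):
    u=(proj(s,q)-[320,150]+.5)*6.6;cv2.circle(i,tuple(int(x) for x in u),4,c,-1)
cv2.imwrite('pics/c4.png',i[:,:,::-1])
```

```text
(no output)
```

View pics/c4.png

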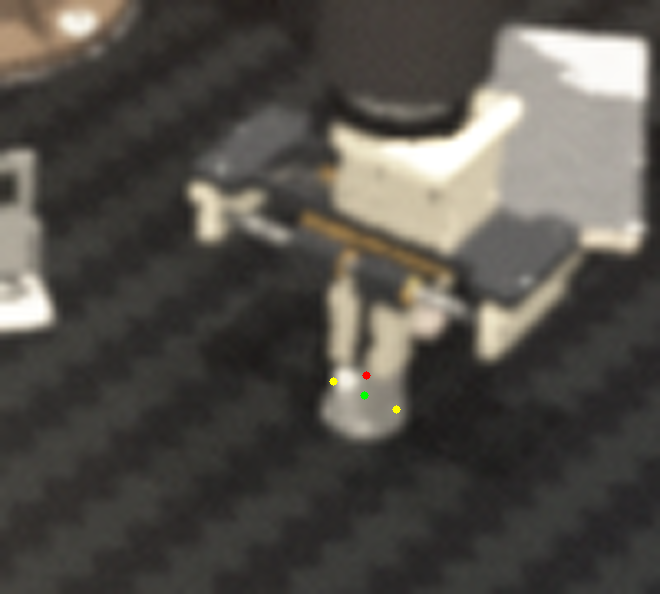

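```bash
python3 -m jog '[[-1,[0,0,0],0],[-1,[0,0,0],0]]';python3 -m jog '[[-1,[0,0,-4],0],[-1,[0,0,-4],0]]'; python3 -c "
from h import *
f=grab('scene');t=grab('top')
# two-view check: scene skirt centre ray vs planes
for z in (0,.006,.03,.06):print(z,at(f,375.2,211,z).round(4),at(t,238.1,228.9,z).round(4))
print('phone',at(t,256,126,.009),at(t,304,126,.009))
for n,(u,v) in dict(die_s=(384.5,198),).items():print(at(f,u,v,.01))
print(at(t,222,252,.01))"
```

```text
t: 7.15
eef_pos: [0.4631, 0.1908, 0.0242]
ee_rot: [-3.141, -0.0, -0.713]
force: [-0.4, 0.2, 5.6]
width: 0.0005
gripper_force: 2.7
t: 7.4
eef_pos: [0.4627, 0.1906, 0.028]
ee_rot: [3.141, 0.0, -0.713]
force: [0.0, 0.9, -0.4]
width: 0.0002
gripper_force: 0.0
0 [0.4595 0.1942 0.    ] [0.4626 0.1912 0.    ]
0.006 [0.467  0.1923 0.006 ] [0.4626 0.1903 0.006 ]
0.03 [0.4971 0.1849 0.03  ] [0.4624 0.1867 0.03  ]
0.06 [0.5348 0.1756 0.06  ] [0.4623 0.1822 0.06  ]
phone [0.77784693 0.13780022 0.009     ] [ 0.77724658 -0.00966693  0.009     ]
[0.39640595 0.23895716 0.01      ]
[0.39271965 0.23828794 0.01      ]
```

```bash
python3 -m jog '[[0.5,[0,0,-40],0],[0.5,[0,0,-40],0],[0.5,[0,0,-40],0],[0.5,[0,0,-40],0],[0.5,[0,0,-40],0],[0.5,[0,0,-40],0]]'
python3 - <<'E'
from h import *
s=grab('scene')
i=cv2.resize(s['color'][160:230,335:415],(800,700)).copy()[:600]
S=status.get_state();p=S['eef_pos'];R=Ro.from_euler('xyz',S['ee_rot']).as_matrix();h=S['width']/2;print(p,h)
P=lambda q:tuple(int(x) for x in (proj(s,q)-[335,160]+.5)*10)
for sg in(1,-1):
    for z,c in((.014,(0,255,0)),(0,(255,0,0)),(-.052,(255,255,0))): cv2.circle(i,P(p+R@[0,sg*(h+.01),z]),4,c,-1)
for a in np.linspace(0,6.28,24): cv2.circle(i,P([.4626+.022*np.cos(a),.1903+.022*np.sin(a),.0]),1,(0,255,255),-1)
cv2.circle(i,P([.4626,.1903,.034]),4,(255,0,255),-1)
cv2.imwrite('pics/c5.png',i[:,:,::-1])
E
```

```text
t: 8.25
eef_pos: [0.4627, 0.1906, 0.0675]
ee_rot: [3.141, 0.0, -0.713]
force: [0.0, -0.1, 0.5]
width: 0.055
gripper_force: 0.0
[0.46272185 0.1905953  0.06764155] 0.029320383298775565
```

View pics/c5.png

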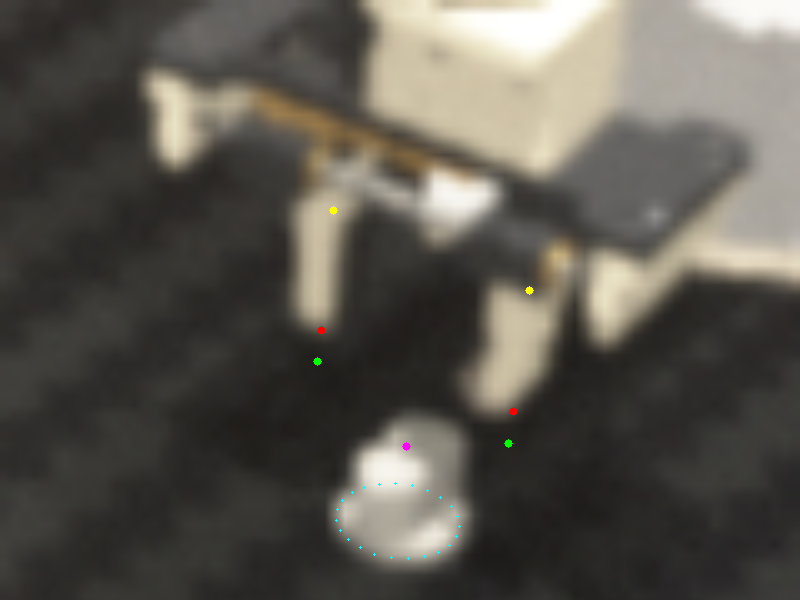

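The picture shows the fingers visibly ending at the red TCP dots, about 14 mm short of the predicted tips (green). The cyan skirt circle fits the knob. So the real tips sit higher than reported, and they closed above the bar. I'll straddle the knob and feel down in small steps.

```bash
python3 -m jog '[[0.5,[0,0,43],0],[0.5,[0,0,43],0],[0.5,[0,0,43],0]]' | egrep 'pos|force|width';python3 -m jog '[[0.5,[0,0,5],0],[0.5,[0,0,5],0]]'| egrep 'pos|force|width';python3 -m jog '[[0.5,[0,0,3],0],[0.5,[0,0,3],0]]'| egrep 'pos|force|width'
```

```text
eef_pos: [0.4632, 0.1909, 0.0257]
force: [0.8, -0.5, -0.1]
width: 0.0654
gripper_force: 0.0
eef_pos: [0.463, 0.1909, 0.0205]
force: [0.5, -0.1, 0.1]
width: 0.0653
gripper_force: 0.0
eef_pos: [0.4628, 0.1906, 0.0169]
force: [0.5, -0.5, 0.4]
width: 0.0661
gripper_force: 0.0
```

```bash
python3 -m jog '[[0.5,[0,0,2.5],0],[0.5,[0,0,2.5],0]]' | egrep 'pos|force:';python3 -m jog '[[0.5,[0,0,1.5],0],[0.5,[0,0,1.5],0]]'| egrep 'pos|force:';python3 -m jog '[[0.5,[0,0,1.5],0],[0.5,[0,0,1.5],0]]'| egrep 'pos|force:'
```

```text
eef_pos: [0.4627, 0.1906, 0.0142]
force: [-0.7, -0.4, 0.3]
gripper_force: 0.0
eef_pos: [0.4628, 0.1906, 0.0128]
force: [0.4, -0.3, -0.5]
gripper_force: 0.0
eef_pos: [0.4628, 0.1906, 0.0114]
force: [0.1, 0.1, -0.4]
gripper_force: 0.0
```

```bash
python3 -m jog '[[0.5,[0,0,2.5],0],[0.5,[0,0,2.5],0]]' | egrep 'pos|force:';python3 -m jog '[[0.5,[0,0,2.5],0],[0.5,[0,0,2.5],0]]'| egrep 'pos|force:';python3 -m jog '[[0.5,[0,0,2.5],0],[0.5,[0,0,2.5],0]]'| egrep 'pos|force:'
```

```text
eef_pos: [0.4627, 0.1906, 0.0087]
force: [-0.5, -0.0, -0.2]
gripper_force: 0.0
eef_pos: [0.4627, 0.1906, 0.0062]
force: [-0.5, -0.6, 0.0]
gripper_force: 0.0
eef_pos: [0.4627, 0.1906, 0.0038]
force: [-0.6, 0.3, -0.2]
gripper_force: 0.0
```

Contact with the knob top came at TCP 0.024 m and the knob is 34 mm high, so the true tips are about 10 mm above the reported TCP. The real tip height is now about 14 mm. I'll do the lengthwise centring squeeze at this height.

```bash
python3 -m jog '[[0.5,[0,0,-30],0],[0.5,[0,0,-30],0.1],[0.5,[0,0,-30],1.571],[0.5,[0,0,-30],1.571],[0.5,[0,0,-30],1.571],[0.5,[0,0,-30],1.571],[0.5,[0,0,-30],1.571],[0.5,[0,0,-30],1.571],[0.5,[0,0,-30],1.571],[0.5,[0,0,-30],1.571],[0.5,[0,0,-10],1.571],[0.5,[0,0,0],1.571],[0.5,[0,0,0],1.571],[-0.3,[0,0,0],1.571],[-0.3,[0,0,0],1.571],[-0.3,[0,0,0],1.571],[-0.3,[0,0,0],1.571]]' 6; python3 -c "
from h import *
shift(None,0)"
```

```text
t: 12.8
eef_pos: [0.4632, 0.191, 0.0044]
ee_rot: [-3.141, 0.001, -2.284]
force: [-0.3, -0.3, 4.4]
width: 0.0482
gripper_force: 6.0
t 12.8 pos [0.4632 0.191  0.0044] rpy [-3.1414e+00  9.0000e-04 -2.2837e+00] w 0.0482 gf 6.0 F [-0.3 -0.3  4.4] q [ 0.78  0.32 -0.62  0.   -0.62 -1.5 ]
```

Width is 48.2 mm, so the lengthwise squeeze is right; the bore axis lies 2 mm towards the tail (tool +y). Now the grip across the flats.

```bash
python3 -m jog '[[0.5,[0,2,0],0],[0.5,[0,2,0],0],[0.5,[0,2,-30],0],[0.5,[0,2,-30],-0.1],[0.5,[0,2,-30],-1.571],[0.5,[0,2,-30],-1.571],[0.5,[0,2,-30],-1.571],[0.5,[0,2,-30],-1.571],[0.5,[0,2,-30],-1.571],[0.5,[0,2,-30],-1.571],[0.5,[0,2,-30],-1.571],[0.5,[0,2,-30],-1.571],[0.5,[0,2,0],-1.571],[0.5,[0,2,0],-1.571],[-1,[0,2,0],-1.571],[-1,[0,2,0],-1.571],[-1,[0,2,0],-1.571],[-1,[0,2,0],-1.571],[-1,[0,2,0],-1.571],[-1,[0,2,0],-1.571]]' 40; python3 -c "
from h import *
shift(None,0)
t=grab('top');print(proj(t,[.53,-.187,.095]))"
```

```text
t: 15.3
eef_pos: [0.4614, 0.1921, 0.0042]
ee_rot: [-3.141, -0.0, -0.713]
force: [-1.1, 0.1, 3.3]
width: 0.0237
gripper_force: 40.0
t 15.3 pos [0.4614 0.1921 0.0042] rpy [-3.1413e+00 -1.0000e-04 -7.1280e-01] w 0.0237 gf 40.0 F [-1.1  0.1  3.3] q [ 0.79  0.32 -0.63  0.   -0.62  0.07]
[365.25630148 205.01662914]
```

```bash
python3 -m jog '[[-1,[0,0,-60],0],[-1,[0,0,-120],0],[-1,[0,0,-145],-0.1],[-1,[300,241,-145],-1.5],[-1,[300,241,-145],-1.5],[-1,[300,241,-145],-1.5],[-1,[300,241,-145],-1.5],[-1,[300,241,-145],-1.5],[-1,[300,241,-145],-1.5],[-1,[300,241,-145],-1.5],[-1,[300,241,-145],-1.5],[-1,[300,241,-145],-1.5],[-1,[300,241,-115],-1.5],[-1,[300,241,-115],-1.5],[-1,[300,241,-115],-1.5]]' 50
python3 - <<'E'
from h import *
shift([.531,-.1865,.109],np.radians(45))
s=grab('scene')
i=cv2.resize(s['color'][175:235,235:315],(800,600),interpolation=cv2.INTER_CUBIC)
cv2.imwrite('pics/c6.png',i[:,:,::-1])
p=status.get_state()['eef_pos']
for n,q in(('tip',[.531,-.1865,.095]),('base',[.531,-.1865,.072]),('under',[p[0],p[1],p[2]-.0042]),('nose',[p[0]+.0184,p[1]+.0184,p[2]+.013])):print(n,((proj(s,q)-[235,175]+.5)*10).round())
E
```

```text
t: 17.23
eef_pos: [0.5309, -0.1866, 0.1194]
ee_rot: [3.141, 0.0, 0.787]
force: [0.2, -0.0, 0.1]
width: 0.0239
gripper_force: 50.0
t 17.23 pos [ 0.5309 -0.1866  0.1194] rpy [3.1415e+00 3.0000e-04 7.8730e-01] w 0.0239 gf 50.0 F [ 0.2 -0.   0.1] q [ 0.01  0.26 -0.37  0.   -0.94  2.35]
shift mm [ 0.2  0.  10.4] turn 0.002
tip [344. 311.]
base [347. 365.]
under [341. 262.]
nose [396. 252.]
```

View pics/c6.png

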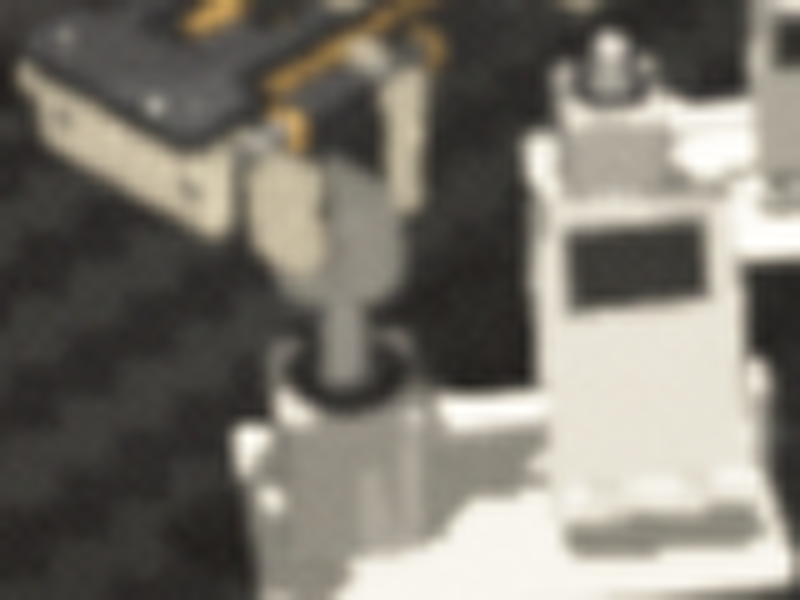

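The knob sits over the shaft: skirt centre at about (340,290), shaft at column 344, and the nose side towards (400,250) as predicted. Now I'll feel downwards.

```bash
python3 -m jog '[[-1,[0,0,17],0],[-1,[0,0,17],0],[-1,[0,0,17],0]]' | egrep 'pos|force:';for i in 1; do python3 -m jog '[[-1,[0,0,3.5],0],[-1,[0,0,3.5],0]]'| egrep 'pos|force:';python3 -m jog '[[-1,[0,0,1.5],0],[-1,[0,0,1.5],0]]'| egrep 'pos|force:|t:'; done
```

```text
eef_pos: [0.5312, -0.1866, 0.1029]
force: [-0.4, -0.2, -0.7]
gripper_force: 50.0
eef_pos: [0.5309, -0.1865, 0.0987]
force: [-0.2, 0.4, -1.2]
gripper_force: 50.0
t: 18.15
eef_pos: [0.5312, -0.1864, 0.0971]
ee_rot: [3.141, -0.001, 0.787]
force: [1.5, 0.4, -0.2]
gripper_force: 50.0
```

```bash
python3 -m jog '[[-1,[0,0,1.5],0],[-1,[0,0,1.5],0]]' | egrep 'pos|force:|moment';python3 -m jog '[[-1,[0,0,1.5],0],[-1,[0,0,1.5],0]]'| egrep 'pos|force:|t:';python3 -c "
from h import *
shift(None,0);print(status.get_state()['moment'])"
```

```text
eef_pos: [0.5312, -0.1864, 0.0956]
force: [1.9, 2.0, -0.1]
gripper_force: 50.0
t: 18.65
eef_pos: [0.5312, -0.1864, 0.0941]
ee_rot: [3.141, -0.001, 0.787]
force: [3.2, 1.1, 1.9]
gripper_force: 50.0
t 18.65 pos [ 0.5312 -0.1864  0.0941] rpy [ 3.1409e+00 -7.0000e-04  7.8730e-01] w 0.0238 gf 50.0 F [3.2 1.1 1.9] q [ 0.01  0.29 -0.4   0.   -0.88  2.35]
[ 6.55703175e-01 -1.20311906e+00 -6.81045911e-04]
```

```bash
python3 -m jog '[[-1,[0.3,0.2,1],0],[-1,[0.3,0.2,3],0],[-1,[0.3,0.2,5],0],[-1,[0.3,0.2,5],0]]' | egrep 'pos|force:';python3 -m jog '[[-1,[0,0,2],0],[-1,[0,0,4],0],[-1,[0,0,5.5],0],[-1,[0,0,5.5],0]]'| egrep 'pos|force:|t:'
```

```text
eef_pos: [0.5314, -0.1864, 0.0888]
force: [5.1, 3.7, -0.1]
gripper_force: 50.0
t: 19.65
eef_pos: [0.5314, -0.1864, 0.0835]
ee_rot: [3.141, -0.0, 0.787]
force: [4.6, 2.7, 2.3]
gripper_force: 50.0
```

```bash
python3 -m jog '[[-1,[0.4,0,1],0],[-1,[0.4,0,1.8],0],[-1,[0.4,0,1.8],0]]' | egrep 'pos|force:';python3 -m jog '[[-1,[0,0,2],0],[-1,[0,0,2],0],[-1,[0,0,2],0]]'| egrep 'pos|force:|t:';python3 -m jog '[[-1,[0,0,1.5],0],[-1,[0,0,1.5],0],[-1,[0,0,1.5],0]]'| egrep 'pos|force:|t:|width'
```

```text
eef_pos: [0.5314, -0.1863, 0.0817]
force: [4.1, 1.7, 2.9]
gripper_force: 50.0
t: 20.4
eef_pos: [0.5315, -0.1863, 0.0799]
ee_rot: [3.141, -0.0, 0.787]
force: [4.0, 0.5, 5.2]
gripper_force: 50.0
t: 20.78
eef_pos: [0.5315, -0.1863, 0.0785]
ee_rot: [3.141, -0.0, 0.787]
force: [3.1, 0.7, 5.9]
width: 0.0238
gripper_force: 50.0
```

```bash
python3 -m jog '[[-1,[0.2,0.2,1.3],0],[-1,[0.2,0.2,1.3],0],[-1,[0.2,0.2,1.3],0],[-1,[0.2,0.2,1.3],0]]'| egrep 'pos|force:|t:|width'
python3 - <<'E'
from h import *
F=[]
for _ in range(4):
    s=grab('scene');F.append(status.get_state()['force'])
print(np.mean(F,0).round(2))
i=cv2.resize(s['color'][175:235,235:315],(800,600),interpolation=cv2.INTER_CUBIC)
cv2.imwrite('pics/c7.png',i[:,:,::-1])
E
```

```text
t: 21.28
eef_pos: [0.5315, -0.1863, 0.0772]
ee_rot: [3.141, 0.0, 0.787]
force: [2.8, 0.6, 6.9]
width: 0.0237
gripper_force: 50.0
[2.42 1.53 7.34]
```

View pics/c7.png

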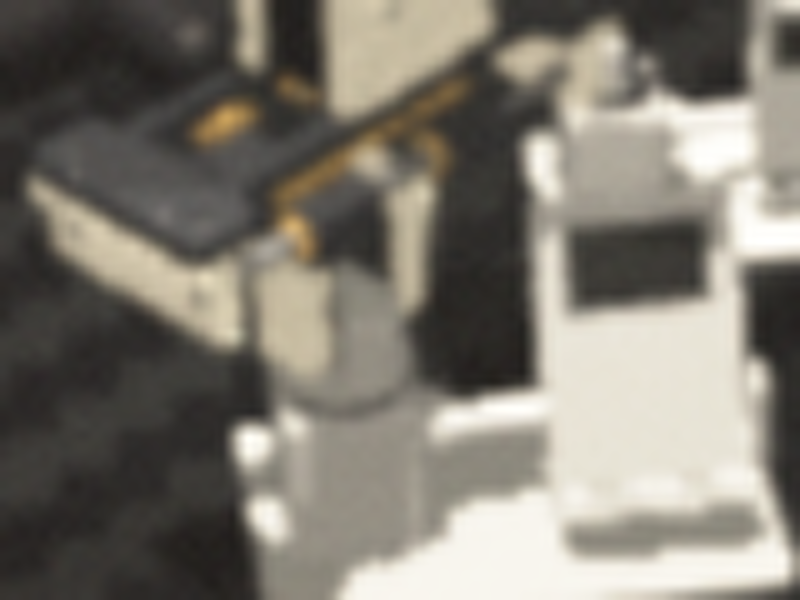

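The knob is down on the shaft, its skirt just above the housing at (345,405); Fz is about 7.2 N, so the spring is about 3.3 mm compressed. One small further push for margin, then hand in.

```bash
python3 -m jog '[[-1,[0,0,0.6],0],[-1,[0,0,0.6],0],[-1,[0,0,0.6],0],[-1,[0,0,0.6],0]]'| egrep 'pos|force:|t:|width'; python3 -c "
from h import *
F=[]
for _ in range(4): grab('scene');F.append(status.get_state()['force'])
m=np.mean(F,0);print(m.round(2))
if 7<m[2]<20: print(order.job_done())"
```

```text
t: 21.98
eef_pos: [0.5315, -0.1863, 0.077]
ee_rot: [3.141, 0.0, 0.787]
force: [1.2, 2.6, 9.5]
width: 0.0235
gripper_force: 50.0
[ 1.    2.62 11.09]
the job is handed in; nothing more can be done
None
```

I picked up the knob, fitted it on the D-shaft with the flats matched, and handed the job in at about 22 s of the 38 s allowed. The gripper is still pressing with about 11 N, above the 9 N the spring gives at its stop. The judge's result isn't shown, so full seating is inferred from the force, the height and the last picture.

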